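Stopper the cell flask and hold its sprung tweezers at the marked gap

TASK

Take the rubber stopper with the upright sprung tweezers out of its white stand, set it upright in the neck of the open flask with its collar down on the rim, and let go so that the tweezers spring right open. Then squeeze the tweezers until both tips stand in front of the two dark marks on the little gauge behind them (a 12 mm gap), and finish while still holding that gap steady, so that a colleague can slip a keeper ring over the tips. Leave the foil-capped flask, the bottle, the tube rack and the pen where they are.

Things in the scene. Friction and masses are not known exactly. Their poses are not given: they have to be found in the camera images.
- holder: Loose stopper with tweezers, about 0.12 kg, upright in the stand, collar on the stand's top. Origin: centre of the collar's underside; z up along its axis. Below: tapered rubber plug, 23.6 mm across at the collar, 15 mm at the foot, 24 mm long. Collar: disc 38 mm across, z 0 to 6 mm; then a 12 x 20 mm steel block to z 20. Its yaw (y axis = line of squeezing) is within 0.6 rad of the world's.
- grip (a point): Point on the holder's axis midway between its two dark flat grip pads (12 mm wide in x, 14 mm high), 66 mm above the holder's origin; axes as the holder's. Width over the pads' outer faces: 49 mm sprung open, 36 mm at the marked gap, 30 mm at the internal stops, where the legs are rigid and the holder can be carried. Squeeze there: 1 N to begin, 6 N at the marked gap, 8 N at the stops.
- gauge (a point): Centre of the gauge fixed to the holder 10 mm behind the tips (holder x -10, z 86 mm): a white plate 20 mm wide in y, 16 mm high, on a thin post, with two dark upright marks, each 3 mm wide, centred 6 mm either side of the axis. The inner edges of the tips belong in front of the marks.
- tip_left (a point): Inner face of the left tweezer tip. Two sprung steel legs rise side by side from the steel block, left at the holder's +y, right at -y; each bows out to its grip pad and bends in again to its tip, 86 mm above the holder's origin. Tip gap: 30 mm open, 12 mm at the mark, 4 mm at the stops. The gap is its distance from tip_right. A tip moves 1.4 times as far as the pad.
- tip_right (a point): Inner face of the right (-y) tweezer tip.
- leg_left (a joint): Angle of the left leg, rad: 0 sprung open, 0.130 at the marked gap, 0.187 fully squeezed at its stop. Spring 2 N m/rad; the hinge is 16 mm above the holder's origin.
- leg_right (a joint): The same for the right leg. With both legs equally squeezed the gap is 12 mm at 0.130; one leg more and the other less by the same amount gives the same gap.
- flask_rim (a point): Centre of the mouth of the open conical glass flask, 105 mm above the table. The neck is 33 mm across outside, 27 mm bore, straight for 37 mm; the body widens to 72 mm at the table, on a dark foot ring 92 mm across fixed to the table. z up.
- stand: White block fixed to the table, 70 x 90 x 40 mm high (x, y, z), with one 28 mm hole through its middle. Origin: centre of its underside. The flask may stand on either side of the robot's centre line and the stand on the other.
- foil_flask: Bystander: conical flask, 72 mm wide, 116 mm high, mouth covered with crumpled foil. Origin: centre of its underside.
- reagent: Bystander: amber bottle 60 mm wide, 110 mm high. Origin: centre of its underside.
- tube_rack: Bystander: blue block 55 x 110 x 30 mm with small capped tubes, 45 mm high in all. Origin: centre of its underside.
- pen: Bystander: marker pen lying flat, 130 mm long, 13 mm thick, white with a blue cap. Origin: underside, 45 mm from the tail end.
Not all that is in view belongs to the job. Of the things that look like the holder, the smallest one is meant.

How it is judged:
By the outcome, as a careful person would: the job done as asked, in the order asked, and still so for the second after the job is handed in, while the arm keeps its last pose, push and grip.
It also fails if it takes over 51 s, if anything falls off the work surface, if the arm or the gripper's body presses on something with over 40 N, if the wrist force passes 120 N, or if a joint passes its speed limit or range.

ROBOT

A 6-joint arm with a two-finger parallel gripper is mounted at the origin on the work surface. World frame = base frame: x ahead of the robot, y to its left, z up, the work surface at z = 0. Lengths are in m, angles in degrees, forces in N, time in s.
With the tool pointing down it reaches from about 0.25 to 0.725 m from the base axis. Payload 9.7 kg.
Tool frame: the origin (TCP) lies at the very end of the fingers, on their centre line; the grasp point (between the pads) lies 19 mm behind it (bot.pinch_z is the distance from the TCP to the grasp point, in m); x points along the fingers, z is the direction in which the jaws open and shut, and the axes are right-handed (so a half turn about x gives the same grasp; the last joint's range is limited). The gripper opens to 85 mm and grips with 20 to 120 N. Pads are 22 mm wide; open, the fingers measure 114 mm over their backs; the gripper's body (76 mm by 85 mm) begins 54 mm behind the grasp point. The pads swing forward as they close: fully open they stand 13 mm farther back than shut.
Start: joints at [76.203, 4.979, 10.078, 95.1, 0, 90], TCP at [0.131, 0.534, 0.202] pointing down, gripper open.
Joint ranges: [-179.16, 179.16], [-48.56, 103.87], [-65.8, 70.77], [-126.05, 130.52], [-82.76, 87.17], [-180, 180]. Speed limits (degrees/s): [127.2, 127.2, 147.25, 180, 180, 180].

INTERFACE

Orientations are given as [roll, pitch, yaw] about the fixed x, y, z axes, in that order (R = Rz(yaw) Ry(pitch) Rx(roll)).
In Python, from workcell import bot gives the robot as it stands.
- The arm moves only by the tool play_rows, never from a script. Its argument "rows" is a list of rows, each a list of 3 entries, a list of its own where there are three numbers: the shift along the tool's x, y, z in cm, then the turn about the tool's x in degrees, then the finger opening in cm, from 0 to 8.54. A call has 1 to 12 rows; each row is the pose to reach, as a shift and turn from the pose commanded when the call began, along the tool's axes at that moment; what a row does not reach only later rows make up. A row lasts 1/12 s, in which the tool goes at most 41.7 mm and 7.16 degrees, less where a joint would pass 70% of its speed; a pose out of reach is approached as far as the arm can. A call with a gripper value outside its range is refused whole. The fingers move at their own pace and stop on an object; "squeeze" is the grip in N (left out, the last holds). Time passes only in rows, so rows that repeat a pose let the fingers close. It gives the time, the measured TCP pose, the force and the opening at its end, in the units of the state.
- bot.get_obs(): the state, without advancing time (a new reading comes with each control period).
- bot.camera(name): name is "scene" or "top"; returns (picture, depth): 400x640x3 uint8, blue, green, red; 400x640 float32, m along the optical axis (not along the pixel's ray), 0 where there is no reading.
- bot.camera_model(name): a dict with "fx", "fy", "cx", "cy" (pixels), "origin" and "attitude" of the camera in the world. Camera axes: x right, y down, z forward; pixel columns grow to the right and rows downward; lengths in m; the calibration is good to about 2 mm. A picture is of the moment at which its call begins. camera_model takes no time and is no camera call.
- bot.job_done(): hands the job in, once; it reports no verdict.
The state is a dict: "time": time; "q": joint angles; "qd": joint speeds; "joint_efforts": joint torques, N m; "ee_pos": TCP position; "tcp_rot": TCP orientation; "wrist_force": force on the tool from outside, world axes, zero at the start; "torque": the same for the moment, N m; "opening": finger opening in m.
Only numpy, scipy, OpenCV 4.12 (cv2) and the standard library are available. Lean on these libraries where they do the work, as an engineer would, in place of code of your own. Each camera call takes 0.05 s, during which the arm holds its last target.

## Working session

There is one attempt and no reset: what is moved stays moved. The work goes in short steps, Python scripts to look and compute and a tool call to move; the robot and the scene stay as the last step left them, time stands still between calls to the robot, and variables do not carry over. Pictures are saved under pics/ and viewed, and the job is handed in when it is done.

Besides the shell and the picture viewer there is one more tool, called after "Emit:" as name(argument=value, ...) on one line, values as JSON. play_rows: Moves the arm, as the interface text tells. Its arguments: {"type":"object","properties":{"rows":{"type":"array"},"squeeze":{"type":"number"}},"required":["rows"]}

```bash
ls; mkdir -p pics; python3 - <<'E'
from workcell import bot
import cv2,numpy as np
print(bot.get_obs(), bot.pinch_z)
for n in("scene","top"):
    im,d=bot.camera(n); cv2.imwrite(f"pics/{n}0.png",im); np.savez(f"{n}0.npz",im=im,d=d); print(n,bot.camera_model(n))
E
```

```text
pics
{'time': 0.0, 'q': array([ 7.62021069e+01,  5.01026082e+00,  1.00345193e+01,  9.51002872e+01,
       -5.17153866e-04,  9.00001649e+01]), 'qd': array([ 0.00187996, -0.06956736, -0.08492569, -0.03196663, -0.00847731,
       -0.10111524]), 'joint_efforts': array([ 2.81024717e-03, -5.20389998e+01,  4.64803648e+01,  1.60668843e-02,
        1.78811970e-04, -7.78051970e-07]), 'ee_pos': array([0.13111113, 0.53386178, 0.20149174]), 'tcp_rot': array([-179.61011045,   89.92396953, -103.40816817]), 'wrist_force': array([-0.06263614, -0.6646856 ,  0.56258174]), 'torque': array([0.04633278, 0.00204591, 0.00925539]), 'opening': 0.08525194392105606} 0.0187
scene {'fx': 425.94030698550563, 'fy': 425.94030698550563, 'cx': 316.3735402718985, 'cy': 201.55472210641503, 'origin': array([0.95691956, 0.58439456, 0.76109854]), 'attitude': array([-1.33424907e+02, -5.82066243e-03,  1.48613823e+02])}
top {'fx': 366.52870155236815, 'fy': 366.52870155236815, 'cx': 321.1570315955243, 'cy': 200.576262724253, 'origin': array([ 0.44955968, -0.01607715,  0.9561538 ]), 'attitude': array([-169.66653013,   -0.96965549,  -89.12788769])}
```

View pics/scene0.png

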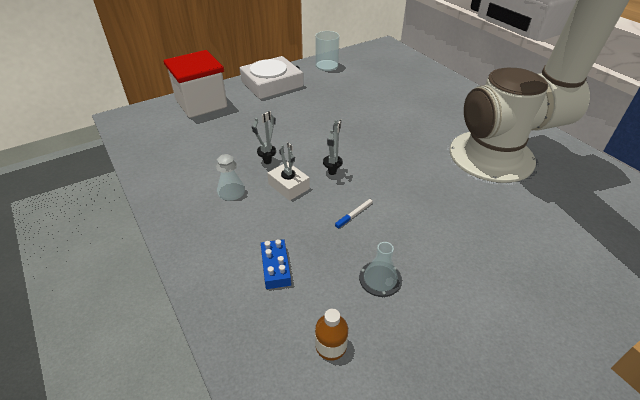

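View pics/top0.png

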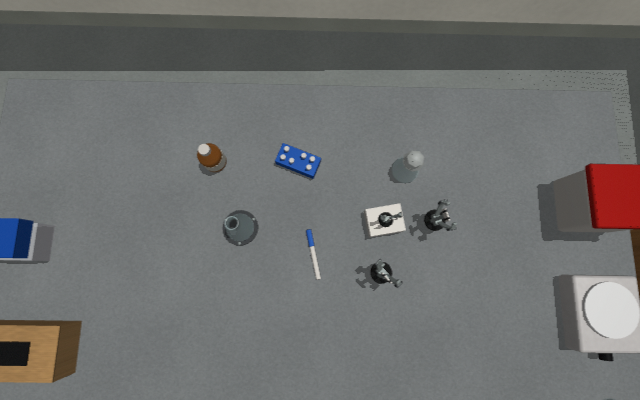

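Lookalikes: one in the white stand (scene 289,165; top 387,218), a taller one on a base (scene 266,140; top 438,218), and another tall one (scene 334,155; top 382,271). The one in the stand looks smallest. I'll check it in crops and measure.

```bash
cat > h.py <<'E'
import numpy as np,cv2
from scipy.spatial.transform import Rotation as R
from workcell import bot
M={n:bot.camera_model(n) for n in("scene","top")}
def ray(n,u,v):
    m=M[n];d=np.stack([(np.asarray(u,float)-m["cx"])/m["fx"],(np.asarray(v,float)-m["cy"])/m["fy"],np.ones_like(np.asarray(u,float))],-1)
    return m["origin"],d@R.from_euler("xyz",m["attitude"],degrees=True).as_matrix().T
def onplane(n,u,v,z):
    o,d=ray(n,u,v); return o+d*((z-o[2])/d[...,2])[...,None]
def cloud(n,d):
    v,u=np.mgrid[:400,:640]; o,r=ray(n,u,v); P=o+r*d[...,None]; P[d==0]=np.nan; return P
def proj(n,p):
    m=M[n];c=R.from_euler("xyz",m["attitude"],degrees=True).inv().apply(np.atleast_2d(p)-m["origin"])
    return np.c_[m["fx"]*c[:,0]/c[:,2]+m["cx"],m["fy"]*c[:,1]/c[:,2]+m["cy"]]
def crop(im,u0,v0,u1,v1,k,f): cv2.imwrite(f,cv2.resize(im[v0:v1,u0:u1],None,fx=k,fy=k,interpolation=cv2.INTER_CUBIC))
E
python3 - <<'E'
from h import *
np.set_printoptions(precision=4,suppress=True)
S=np.load("scene0.npz");T=np.load("top0.npz")
a=cv2.resize(S["im"][100:205,225:365],(800,600),interpolation=cv2.INTER_CUBIC);cv2.imwrite("pics/c1.png",a)
crop(T["im"],350,190,470,295,6,"pics/c2.png")
PS=cloud("scene",S["d"]);PT=cloud("top",T["d"])
print("table",np.nanmedian(PS[200:240,430:460,2]),np.nanmedian(PT[300:340,200:300,2]))
for nm,n,P,(u0,v0,u1,v1) in[("stand","top",PT,(360,200,408,240)),("big1","top",PT,(420,195,465,235)),("big2","top",PT,(365,255,405,295)),("flask","top",PT,(215,205,262,250)),("foil","top",PT,(385,145,430,185))]:
    p=P[v0:v1,u0:u1].reshape(-1,3);q=p[p[:,2]>.012];print(nm,"maxz",np.nanpercentile(q[:,2],99.5),"bbox",np.nanmin(q,0),np.nanmax(q,0))
# stand top: white mask
for n,D,P in(("top",T,PT),("scene",S,PS)):
    im=D["im"].astype(int);z=P[...,2]
    w=(im.min(2)>140)&(z>.03)&(z<.05)
    if n=="top": w[:, :350]=0;w[:,420:]=0;w[:190]=0
    else: w[:,:260]=0;w[:,315:]=0
    ys,xs=np.nonzero(w);q=onplane(n,xs,ys,.04)
    k,l=cv2.connectedComponents(w.astype(np.uint8));
    r=cv2.minAreaRect((q[:,:2]*1000).astype(np.float32));print(n,len(xs),r,xs.min(),xs.max(),ys.min(),ys.max())
E
```

```text
table 0.0025218992605218205 -0.00021154749316187882
stand maxz 0.13435193808444165 bbox [ 0.5294 -0.2413  0.0121] [ 0.614  -0.1418  0.1359]
big1 maxz 0.16968244801601534 bbox [ 0.5371 -0.3421  0.035 ] [ 0.6085 -0.2907  0.1719]
big2 maxz 0.16948519238150084 bbox [ 0.41   -0.2086  0.0359] [ 0.4702 -0.1492  0.1709]
flask maxz 0.10670737435925728 bbox [0.5054 0.1447 0.012 ] [0.5828 0.2137 0.1087]
foil maxz 0.1182226278113319 bbox [ 0.6776 -0.2884  0.0121] [ 0.7469 -0.2192  0.1188]
top 713 ((571.72607421875, -191.5091552734375), (70.37053680419922, 91.40441131591797), 10.545677185058594) 366 405 203 235
scene 538 ((631.688720703125, -78.77560424804688), (367.78961181640625, 110.51910400390625), 61.89161682128906) 264 309 162 271
```

View pics/c1.png

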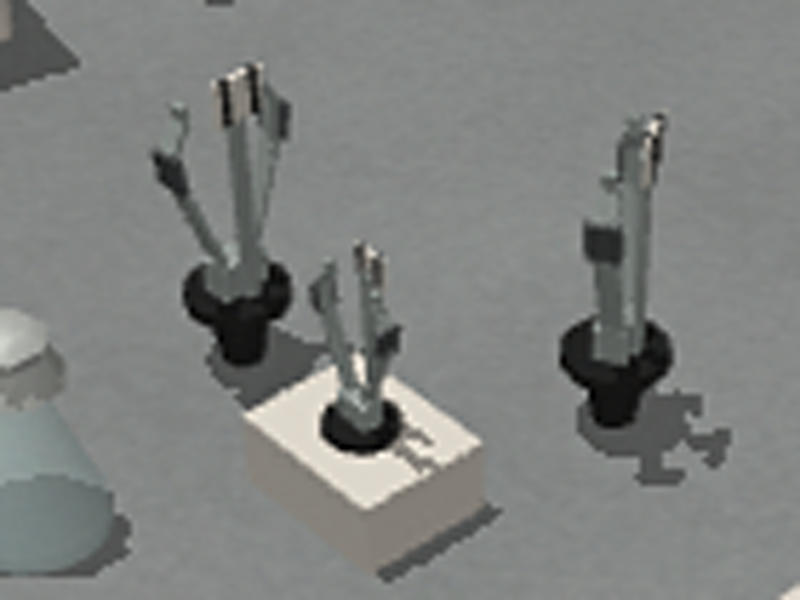

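View pics/c2.png

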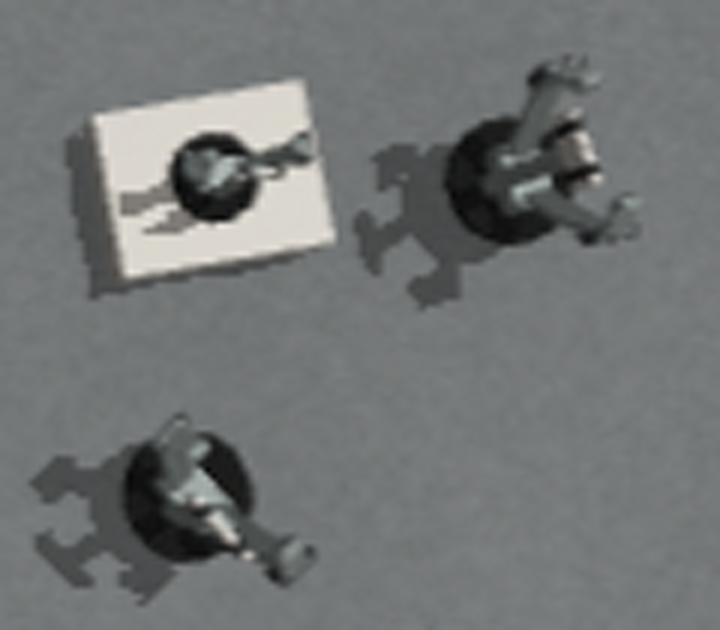

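The two free-standing ones reach z≈0.17. The one in the stand reaches 0.134, and 0.04 + 0.086 + 0.008 = 0.134, so it is the smallest and the right one. Next, the holder axis, its yaw and the flask rim.

```bash
python3 - <<'E'
from h import *
np.set_printoptions(precision=4,suppress=True)
S=np.load("scene0.npz");T=np.load("top0.npz")
PS=cloud("scene",S["d"]);PT=cloud("top",T["d"])
for n,P,D in(("top",PT,T),("scene",PS,S)):
    im=D["im"].astype(int)
    near=(np.hypot(P[...,0]-.572,P[...,1]+.1915)<.05)
    c=near&(im.max(2)<50)&(P[...,2]>.03)&(P[...,2]<.055)
    ys,xs=np.nonzero(c);q=onplane(n,xs,ys,.046)
    print(n,"collar",len(q),cv2.minEnclosingCircle((q[:,:2]*1000).astype(np.float32)),q.mean(0))
    for z0,z1 in((.085,.1),(.1,.115),(.115,.14)):
        h=near&(P[...,2]>z0)&(P[...,2]<z1);v,u=np.nonzero(h)
        print(z0)
        for a,b in zip(u,v):print("  ",a,b,P[b,a],im[b,a].mean().round())
# flask
for n,P,b in(("top",PT,(215,205,262,250)),("scene",PS,(355,235,405,300))):
    u0,v0,u1,v1=b;p=P[v0:v1,u0:u1].reshape(-1,3);q=p[(p[:,2]>.095)&(p[:,2]<.115)]
    print(n,"rim",len(q),q.mean(0),cv2.minEnclosingCircle((q[:,:2]*1000).astype(np.float32)))
crop(T["im"],210,200,265,250,12,"pics/f1.png");crop(S["im"],350,235,410,300,9,"pics/f2.png")
crop(S["im"],275,135,315,185,12,"pics/h1.png")
E
```

```text
top collar 75 ((571.1334228515625, -190.4450225830078), 17.47878074645996) [ 0.5682 -0.1892  0.046 ]
0.085
   396 214 [ 0.5787 -0.2086  0.0876] 134.0
   397 214 [ 0.5778 -0.2096  0.0937] 85.0
   398 214 [ 0.5778 -0.212   0.0939] 86.0
   396 215 [ 0.576  -0.2081  0.0896] 74.0
   397 215 [ 0.5754 -0.2096  0.0935] 67.0
   398 215 [ 0.5748 -0.2109  0.0983] 68.0
   380 216 [ 0.5717 -0.1682  0.0979] 52.0
   396 216 [ 0.574  -0.2087  0.0866] 68.0
   397 216 [ 0.5732 -0.2099  0.0923] 69.0
   398 216 [ 0.5728 -0.2116  0.0951] 67.0
   396 217 [ 0.5714 -0.2085  0.0874] 73.0
   397 217 [ 0.571  -0.2102  0.0905] 112.0
   399 217 [ 0.5702 -0.2134  0.0974] 116.0
   383 218 [ 0.5688 -0.1776  0.0853] 91.0
   383 219 [ 0.5662 -0.1773  0.0863] 89.0
   391 220 [ 0.5632 -0.195   0.0937] 34.0
0.1
   399 212 [ 0.5811 -0.2122  0.104 ] 138.0
   400 212 [ 0.58   -0.2128  0.1114] 83.0
   401 212 [ 0.5803 -0.2155  0.1098] 117.0
   401 213 [ 0.5775 -0.2148  0.1128] 128.0
   401 214 [ 0.5748 -0.2142  0.115 ] 138.0
   380 215 [ 0.5728 -0.1666  0.1071] 70.0
   381 215 [ 0.5721 -0.1681  0.1119] 92.0
   382 215 [ 0.5
[... 8448 characters left out ...]
 290 153 [ 0.571  -0.1734  0.124 ] 109.0
   291 153 [ 0.5676 -0.1746  0.1218] 100.0
   292 153 [ 0.5664 -0.1715  0.1234] 132.0
   290 154 [ 0.5717 -0.1722  0.122 ] 105.0
   291 154 [ 0.5696 -0.1709  0.122 ] 96.0
   292 154 [ 0.5669 -0.1709  0.1209] 103.0
   290 155 [ 0.5723 -0.1713  0.1197] 94.0
   291 155 [ 0.5702 -0.1701  0.1196] 120.0
   292 155 [ 0.5672 -0.1705  0.1181] 120.0
   293 155 [ 0.5642 -0.1708  0.1168] 133.0
   291 156 [ 0.5706 -0.1696  0.117 ] 108.0
   292 156 [ 0.5687 -0.1679  0.1173] 121.0
top rim 76 [0.5497 0.1794 0.1029] ((549.1824340820312, 179.54489135742188), 16.3173828125)
scene rim 167 [0.5498 0.1818 0.103 ] ((548.7142333984375, 181.04116821289062), 17.34649658203125)
```

View pics/f1.png

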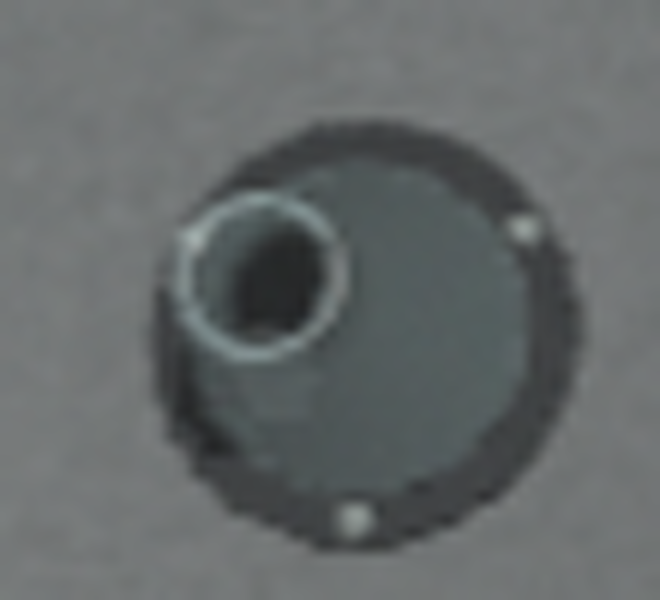

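View pics/f2.png

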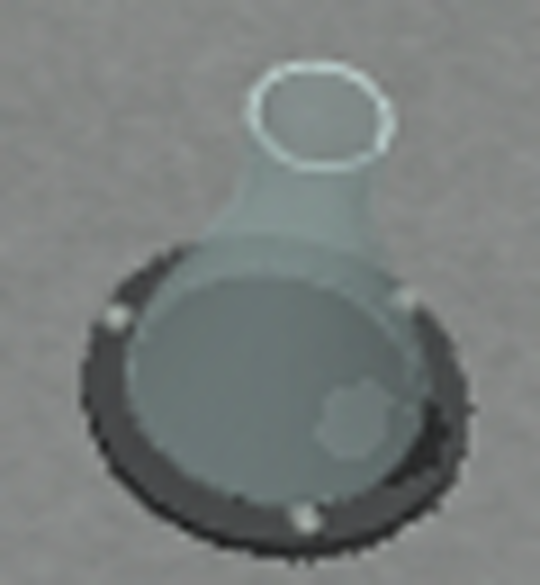

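View pics/h1.png

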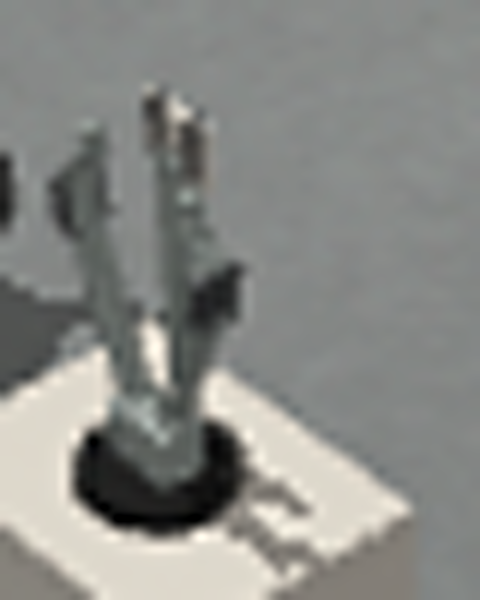

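The crops confirm the choice: the small tweezers stand in the white block, with the gauge plate at scene ≈(289,146). The open flask's rim is at top ≈(231,222) and scene ≈(385,247). Next: refine the rim, find the yaw and work out the first move.

```bash
cat >> h.py <<'E'
def plan(p,yaw,obs=None,opt=None):
    """shift (cm) in tool axes and turn about tool x to put TCP at p, tool down, jaws (tool z) along holder y at yaw deg"""
    o=obs or bot.get_obs(); r=R.from_euler("xyz",o["tcp_rot"],degrees=True).as_matrix()
    s=r.T@(np.asarray(p)-o["ee_pos"])*100
    y=np.deg2rad(yaw); Y=np.array([-np.sin(y),np.cos(y),0])
    t=r.T@Y; turn=np.rad2deg(np.arctan2(-t[1],t[2]))  # Rx(a): z->(0,-sin,cos)
    print("pos",o["ee_pos"].round(4),"rot",o["tcp_rot"].round(2),"q",o["q"].round(1),"t",round(o["time"],3),"open",round(o["opening"],4),"F",o["wrist_force"].round(2))
    print("shift cm",s.round(2),"turn",round(turn,2),"or",round(turn-180*np.sign(turn),2)); print(r.round(3))
E
python3 - <<'E'
from h import *
np.set_printoptions(precision=4,suppress=True)
rt=onplane("top",231.4,222.5,.105);rs=onplane("scene",385.2,247.4,.105);print("rim",rt,rs)
S=np.load("scene0.npz");T=np.load("top0.npz")
# bright rim ellipse fits
for n,D,b in(("top",T,(222,212,242,234)),("scene",S,(375,238,397,256))):
    P=cloud(n,D["d"]);u0,v0,u1,v1=b;im=D["im"][v0:v1,u0:u1].astype(int)
    m=(im.mean(2)>125)&(im[...,0]>im[...,2])
    ys,xs=np.nonzero(m);q=onplane(n,xs+u0,ys+v0,.105)[:,:2]
    A=np.c_[2*q,np.ones(len(q))];s=np.linalg.lstsq(A,(q**2).sum(1),rcond=None)[0]
    print(n,len(q),"centre",s[:2],"R",np.sqrt(s[2]+s[:2]@s[:2]))
# camera bias check: stand corners from scene
print("proj holder axis pts",proj("top",[[.572,-.19,.046],[.572,-.19,.126]]),proj("scene",[[.572,-.19,.046],[.572,-.19,.126]]))
plan([.572,-.19,.24],9.5)
E
```

```text
rim [0.5493 0.1798 0.105 ] [0.5475 0.1793 0.105 ]
top 25 centre [0.5494 0.1803] R 0.015014169029493669
scene 339 centre [0.5451 0.1772] R 0.01829240628649981
proj holder axis pts [[385.0587 218.8831]
 [391.628  214.3427]] [[287.8638 173.7711]
 [286.3912 149.0359]]
pos [0.1311 0.5339 0.2015] rot [ 179.84   89.93 -103.96] q [76.2  5.  10.  95.1  0.  90. ] t 0.1 open 0.085 F [ 1.23  0.36 -0.76]
shift cm [ -3.77 -60.08 -59.79] turn -23.3 or 156.7
[[-0.    -0.971  0.238]
 [-0.001  0.238  0.971]
 [-1.     0.    -0.001]]
```

Emit:
play_rows(rows=[[[-1,-3,-3],0,8.5],[[-2,-6,-6],0,8.5],[[-3,-9,-9],0,8.5],[[-4,-12,-12],0,8.5],[[-4,-15,-15],0,8.5],[[-4,-18,-18],0,8.5],[[-4,-21,-21],0,8.5],[[-4,-24,-24],0,8.5],[[-4,-27,-27],0,8.5],[[-4,-30,-30],0,8.5],[[-4,-33,-33],0,8.5],[[-4,-36,-36],0,8.5]])

```text
time: 1.1
ee_pos: [0.3883, 0.1082, 0.2422]
tcp_rot: [-49.4, 90.0, 26.8]
wrist_force: [1.1, 1.1, -0.1]
opening: 0.0848
```

```bash
python3 -c "
from h import *
plan([.572,-.19,.24],9.5)"
```

```text
pos [0.3883 0.1082 0.2422] rot [-49.42  89.98  26.79] q [ 15.6 -13.8  -3.  100.8   0.   29.4] t 1.1 open 0.0848 F [ 1.08  1.14 -0.06]
shift cm [  0.22 -24.95 -24.58] turn -23.29 or 156.71
[[ 0.    -0.971  0.238]
 [ 0.     0.238  0.971]
 [-1.    -0.     0.   ]]
```

Emit:
play_rows(rows=[[[0,-3,-3],-3,8.5],[[0,-6,-6],-6,8.5],[[0,-9,-9],-9,8.5],[[0,-12,-12],-12,8.5],[[0,-15,-15],-15,8.5],[[0,-18,-18],-18,8.5],[[0.2,-21,-21],-21,8.5],[[0.2,-23.5,-23.2],-23.3,8.5],[[0.2,-24.7,-24.4],-23.3,8.5],[[0.2,-24.9,-24.6],-23.3,8.5],[[0.2,-24.9,-24.6],-23.3,8.5]])

```text
time: 2.02
ee_pos: [0.571, -0.1888, 0.2389]
tcp_rot: [60.1, 89.9, 159.5]
wrist_force: [0.4, -0.2, 0.3]
opening: 0.0848
```

```bash
python3 -c "
from h import *
plan([.572,-.19,.087],9.5)
for n in('top','scene'):
    im,d=bot.camera(n); cv2.imwrite(f'pics/{n}1.png',im)
    if n=='scene': crop(im,230,80,390,200,5,'pics/s1c.png')
"
```

```text
pos [ 0.571  -0.1888  0.2389] rot [ 60.09  89.87 159.49] q [-18.3  13.6  24.  100.5   0.  -27.7] t 2.017 open 0.0848 F [ 0.4  -0.21  0.3 ]
shift cm [15.19 -0.11 -0.15] turn -0.1 or 179.9
[[-0.002 -0.987 -0.163]
 [ 0.001 -0.163  0.987]
 [-1.     0.002  0.001]]
```

View pics/s1c.png

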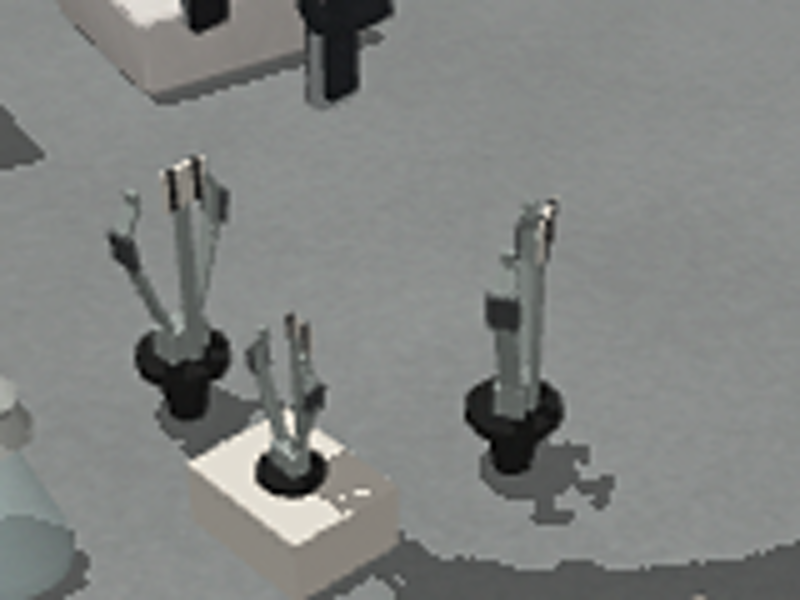

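View pics/top1.png

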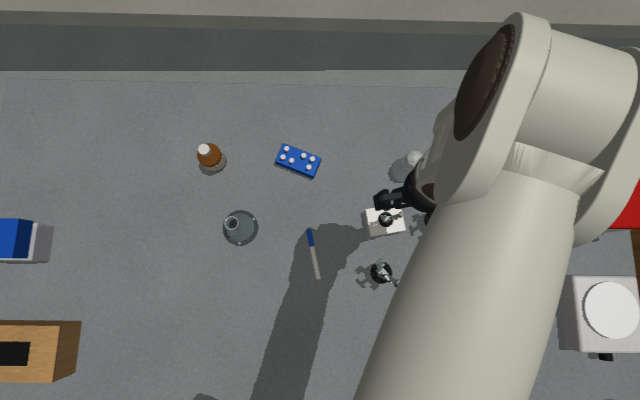

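Both fingers are seen above the holder (tips at crop ≈(335,85)), with clear room to the two decoys. Descend.

Emit:
play_rows(rows=[[[1,0,0],0,7.5],[[3,-0.1,-0.1],0,7.5],[[5,-0.1,-0.1],0,7.5],[[7,-0.1,-0.1],0,7.5],[[9,-0.1,-0.1],0,7.5],[[11,-0.1,-0.1],0,7.5],[[13,-0.1,-0.1],0,7],[[14,-0.1,-0.1],0,7],[[15,-0.1,-0.1],0,7],[[15.2,-0.1,-0.1],0,7],[[15.2,-0.1,-0.1],0,7]])

```text
time: 3.03
ee_pos: [0.5721, -0.1884, 0.0885]
tcp_rot: [-121.1, 90.0, -21.6]
wrist_force: [0.3, -0.1, 0.2]
opening: 0.07
```

```bash
python3 -c "
from h import *
plan([.572,-.19,.087],9.5)
im,d=bot.camera('scene'); np.savez('scene2.npz',im=im,d=d)
crop(im,250,110,350,200,6,'pics/s2c.png')
im,d=bot.camera('top'); np.savez('top2.npz',im=im,d=d)
crop(im,350,190,450,265,8,'pics/t2c.png')
"
```

```text
pos [ 0.5721 -0.1884  0.0885] rot [-121.08   89.99  -21.55] q [-18.2  11.4   4.6  83.3  -0.  -27.8] t 3.033 open 0.07 F [ 0.3  -0.14  0.25]
shift cm [ 0.15  0.04 -0.16] turn 0.03 or -179.97
[[ 0.    -0.986 -0.166]
 [-0.    -0.166  0.986]
 [-1.    -0.    -0.   ]]
```

View pics/s2c.png

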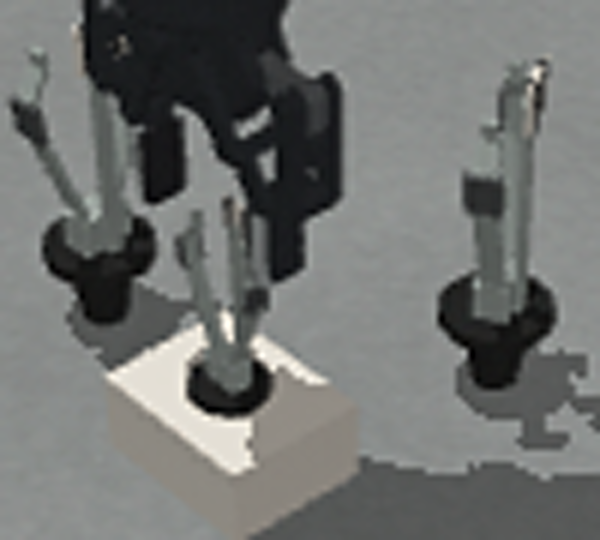

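View pics/t2c.png

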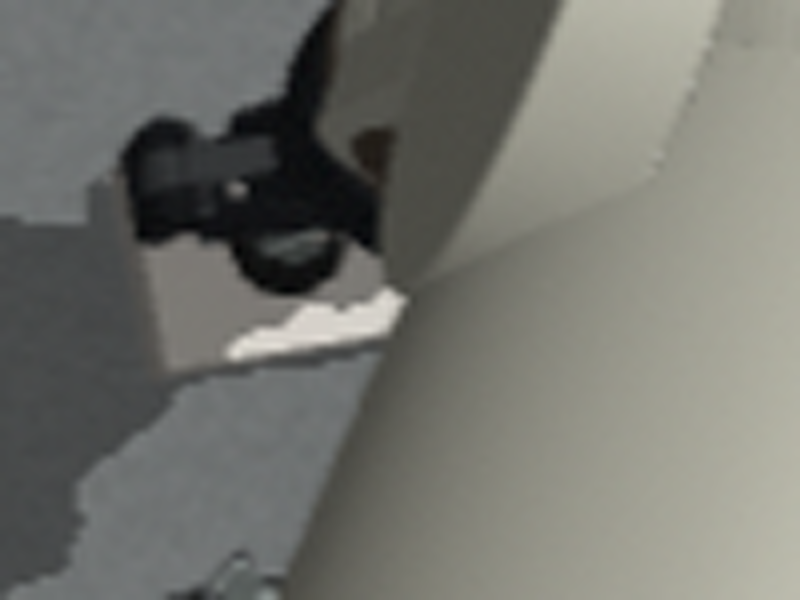

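The finger ends look higher than they should (crop (165,200) and (288,280)). Check them by depth.

```bash
python3 -c "
from h import *
np.set_printoptions(precision=3,suppress=True)
D=np.load('scene2.npz');P=cloud('scene',D['d']);im=D['im']
for (u0,v0,u1,v1) in((272,128,282,146),(290,130,308,158)):
    print('--')
    for v in range(v0,v1,2):
        print(v,[ (u,P[v,u].round(3).tolist(),int(im[v,u].mean())) for u in range(u0,u1,4)])
print(proj('scene',[[.572,-.19,.0885]]))
"
```

```text
--
128 [(272, [0.592, -0.221, 0.178], 26), (276, [0.58, -0.225, 0.171], 28), (280, [0.461, -0.45, 0.002], 150)]
130 [(272, [0.591, -0.226, 0.168], 23), (276, [0.58, -0.225, 0.165], 25), (280, [0.57, -0.224, 0.162], 69)]
132 [(272, [0.591, -0.225, 0.163], 101), (276, [0.581, -0.224, 0.161], 23), (280, [0.569, -0.226, 0.155], 70)]
134 [(272, [0.592, -0.226, 0.157], 81), (276, [0.582, -0.223, 0.155], 23), (280, [0.571, -0.222, 0.152], 53)]
136 [(272, [0.591, -0.228, 0.149], 94), (276, [0.583, -0.222, 0.15], 23), (280, [0.571, -0.224, 0.144], 41)]
138 [(272, [0.588, -0.235, 0.138], 123), (276, [0.583, -0.221, 0.145], 23), (280, [0.571, -0.225, 0.138], 41)]
140 [(272, [0.514, -0.402, 0.004], 133), (276, [0.584, -0.22, 0.14], 23), (280, [0.571, -0.224, 0.132], 41)]
142 [(272, [0.516, -0.398, 0.0], 145), (276, [0.583, -0.224, 0.131], 19), (280, [0.496, -0.383, 0.002], 149)]
144 [(272, [0.52, -0.39, -0.001], 149), (276, [0.512, -0.38, 0.002], 150), (280, [0.501, -0.374, 0.001], 142)]
--
130 [(290, [0.44, -0.422, 0.003], 90), (294, [0.429, -0.415, 0.003], 95), (298, [0.573, -0.124, 0.221], 27
[... 1736 characters left out ...]
, [0.573, -0.147, 0.151], 62), (298, [0.564, -0.144, 0.149], 29), (302, [0.458, -0.315, 0.0], 146), (306, [0.449, -0.307, 0.001], 144)]
152 [(290, [0.571, -0.174, 0.126], 87), (294, [0.574, -0.147, 0.145], 62), (298, [0.567, -0.14, 0.147], 27), (302, [0.464, -0.305, 0.002], 146), (306, [0.454, -0.299, 0.001], 144)]
154 [(290, [0.571, -0.173, 0.122], 97), (294, [0.575, -0.144, 0.142], 82), (298, [0.566, -0.142, 0.139], 27), (302, [0.469, -0.297, 0.001], 145), (306, [0.46, -0.288, 0.004], 145)]
156 [(290, [0.563, -0.19, 0.101], 94), (294, [0.576, -0.144, 0.136], 104), (298, [0.485, -0.293, 0.003], 129), (302, [0.475, -0.286, 0.003], 143), (306, [0.464, -0.282, 0.002], 144)]
[[287.1   160.942]]
```

```bash
python3 -c "
from h import *
np.set_printoptions(precision=3,suppress=True)
o=bot.get_obs();print(o['time'],o['ee_pos'],o['q'],o['qd'])
im,d=bot.camera('scene');P=cloud('scene',d); np.savez('scene3.npz',im=im,d=d)
m=(np.abs(P[...,0]-.573)<.02)&(P[...,1]>-.26)&(P[...,1]<-.11)&(P[...,2]<.2)&(im.mean(2)<35)&(P[...,2]>.1)
for lo,hi in((-.26,-.195),(-.165,-.11)):
    q=P[m&(P[...,1]>lo)&(P[...,1]<hi)];print(len(q),np.sort(q[:,2])[:12])
# check with scene0 z=.2x? 
import glob
im1=cv2.imread('pics/scene1.png')
crop(im,250,110,350,200,6,'pics/s3c.png')
"
```

```text
3.1333 [ 0.573 -0.189  0.089] [-18.249  11.359   4.731  83.282   0.    -27.762] [-0.301  0.095  0.343 -0.17   0.008 -0.016]
144 [0.13  0.132 0.132 0.132 0.132 0.132 0.133 0.133 0.134 0.135 0.135 0.136]
193 [0.137 0.139 0.139 0.139 0.141 0.141 0.142 0.142 0.142 0.143 0.143 0.143]
```

View pics/s3c.png

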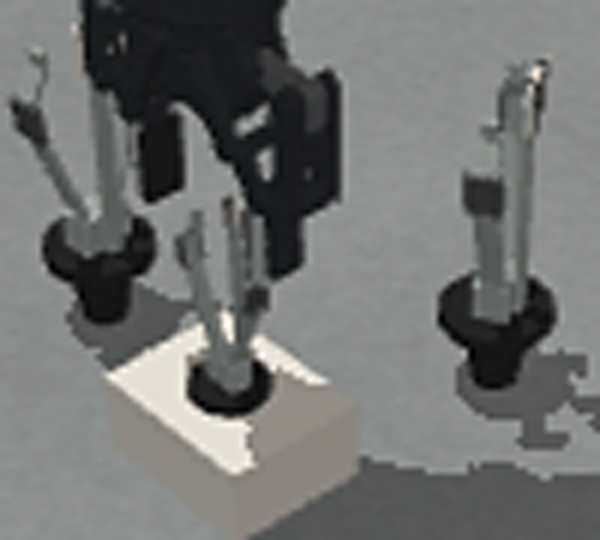

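```bash
python3 -c "
from h import *
np.set_printoptions(precision=3,suppress=True)
D=np.load('scene3.npz');im=D['im'];P=cloud('scene',D['d'])
cv2.imwrite('pics/s3w.png',cv2.resize(im[0:180,200:420],None,fx=3.6,fy=3.3,interpolation=cv2.INTER_CUBIC))
pts=np.array([[.572+dx,-.19+dy,z] for z in(.0885,.107,.161) for dx,dy in((0,-.035),(0,.035))]);print(proj('scene',pts))
for v in range(60,162,6):
    print(v,[(u,P[v,u].tolist()) for u in (268,276,284,292,300)] if 0 else [(u,(P[v,u]*1000).round().astype(int).tolist()) for u in(268,276,284,292,300)])
"
```

```text
[[280.676 153.852]
 [293.785 168.32 ]
 [280.263 148.083]
 [293.513 162.487]
 [279.001 130.45 ]
 [292.681 144.627]]
60 [(268, [616, -161, 381]), (276, [597, -163, 375]), (284, [578, -164, 370]), (292, [558, -167, 364]), (300, [549, -150, 369])]
66 [(268, [612, -172, 363]), (276, [599, -161, 364]), (284, [585, -152, 364]), (292, [569, -148, 362]), (300, [193, -790, 3])]
72 [(268, [611, -175, 348]), (276, [600, -161, 351]), (284, [585, -153, 350]), (292, [568, -151, 347]), (300, [275, -643, 61])]
78 [(268, [612, -176, 335]), (276, [602, -159, 339]), (284, [588, -149, 340]), (292, [570, -147, 336]), (300, [277, -641, 40])]
84 [(268, [611, -180, 318]), (276, [603, -158, 326]), (284, [588, -152, 325]), (292, [569, -150, 320]), (300, [278, -641, 17])]
90 [(268, [604, -198, 294]), (276, [603, -161, 311]), (284, [589, -151, 312]), (292, [565, -160, 300]), (300, [286, -628, 2])]
96 [(268, [612, -185, 288]), (276, [601, -166, 294]), (284, [588, -154, 295]), (292, [566, -160, 286]), (300, [309, -588, 3])]
102 [(268, [611, -189, 270]), (276, [603, -165, 280]), (284, [587, -157, 279]), (292, [570,
[... 479 characters left out ...]
4, [587, -166, 212]), (292, [570, -159, 211]), (300, [570, -120, 233])]
132 [(268, [566, -307, 107]), (276, [581, -224, 160]), (284, [462, -421, 4]), (292, [573, -153, 199]), (300, [571, -119, 217])]
138 [(268, [567, -308, 87]), (276, [583, -222, 144]), (284, [477, -394, 3]), (292, [577, -148, 186]), (300, [571, -120, 200])]
144 [(268, [570, -306, 69]), (276, [513, -377, 4]), (284, [491, -367, 3]), (292, [580, -142, 174]), (300, [570, -122, 183])]
150 [(268, [573, -304, 51]), (276, [525, -353, 2]), (284, [505, -342, 1]), (292, [579, -147, 153]), (300, [558, -144, 147])]
156 [(268, [579, -293, 40]), (276, [539, -326, 3]), (284, [570, -210, 90]), (292, [580, -147, 136]), (300, [480, -288, 4])]
```

View pics/s3w.png

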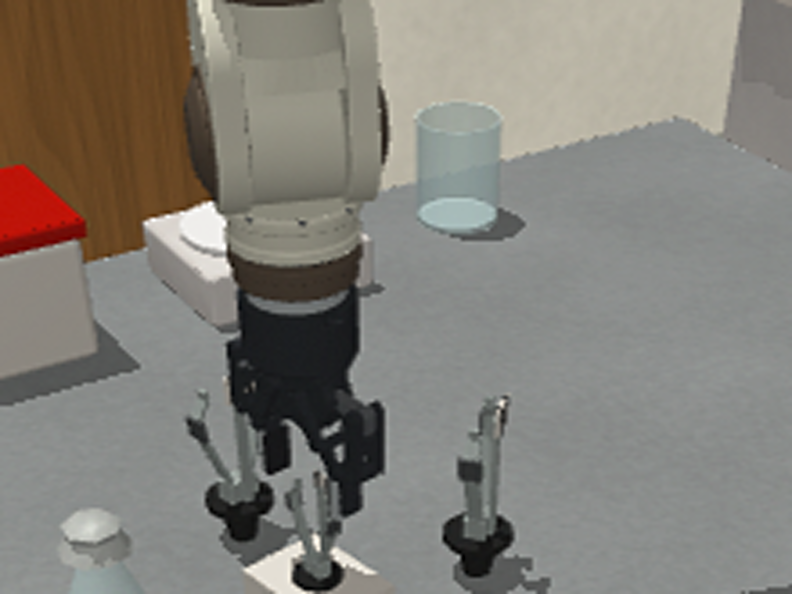

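```bash
python3 -c "
from h import *
np.set_printoptions(precision=3,suppress=True)
# scene1: z on ray at plane y=-.146 for finger bottom px(297,100)
o,d=ray('scene',297,100);s=(-.146-o[1])/d[1];print('scene1 tip',o+d*s)
o,d=ray('scene',297.5,156);s=(-.150-o[1])/d[1];print('scene3 tip',o+d*s)
D=np.load('top2.npz');P=cloud('top',D['d']);im=D['im']
for v in range(204,228,3): print(v,[(u,(P[v,u]*1000).round().astype(int).tolist(),int(im[v,u].mean())) for u in range(366,398,4)])
"
```

```text
scene1 tip [ 0.561 -0.146  0.282]
scene3 tip [ 0.563 -0.15   0.127]
204 [(366, [617, -149, 1], 116), (370, [617, -159, -1], 81), (374, [618, -170, -1], 115), (378, [618, -180, 1], 98), (382, [578, -149, 229], 19), (386, [572, -152, 259], 12), (390, [548, -130, 401], 67), (394, [545, -133, 417], 80)]
207 [(366, [609, -149, 0], 58), (370, [571, -125, 229], 23), (374, [573, -135, 217], 55), (378, [578, -148, 190], 33), (382, [571, -149, 230], 52), (386, [567, -152, 255], 14), (390, [545, -133, 386], 63), (394, [543, -137, 400], 41)]
210 [(366, [571, -122, 191], 17), (370, [565, -125, 229], 51), (374, [565, -133, 230], 55), (378, [565, -141, 229], 55), (382, [565, -149, 231], 54), (386, [563, -154, 247], 17), (390, [558, -155, 278], 16), (394, [542, -141, 377], 65)]
213 [(366, [566, -124, 179], 17), (370, [559, -125, 229], 35), (374, [559, -133, 232], 30), (378, [567, -150, 178], 69), (382, [560, -150, 224], 18), (386, [559, -156, 234], 16), (390, [553, -157, 269], 14), (394, [550, -160, 290], 22)]
216 [(366, [581, -145, 28], 39), (370, [553, -125, 229], 21), (374, [553, -133, 230], 29), (378, [560, -149, 182], 19), (382, [558, -155, 194], 18), (386, [557, -162, 204], 19), (390, [550, -160, 253], 16), (394, [547, -163, 276], 15)]
219 [(366, [575, -146, 19], 65), (370, [553, -132, 184], 19), (374, [572, -163, 38], 75), (378, [554, -150, 174], 18), (382, [552, -155, 194], 27), (386, [570, -190, 58], 56), (390, [560, -185, 133], 83), (394, [544, -167, 257], 14)]
222 [(366, [568, -147, 9], 81), (370, [564, -153, 41], 120), (374, [564, -163, 40], 120), (378, [565, -174, 37], 104), (382, [564, -181, 50], 21), (386, [563, -191, 54], 58), (390, [565, -203, 44], 18), (394, [565, -214, 40], 120)]
225 [(366, [561, -148, 1], 78), (370, [557, -153, 39], 121), (374, [557, -163, 41], 121), (378, [557, -173, 42], 121), (382, [556, -182, 47], 16), (386, [556, -192, 48], 15), (390, [557, -202, 45], 88), (394, [558, -213, 40], 120)]
```

By depth and ray, the visible finger ends are about 30 mm higher than the reported TCP, the same at both heights; x and y agree. I'll trust the pictures: with open fingers it is safe to lower 3 cm (reported tip 0.057, stand top 0.040), then look again.

Emit:
play_rows(rows=[[[0.5,0,-0.1],0,7],[[1,0,-0.1],0,7],[[1.5,0,-0.1],0,7],[[2,0,-0.1],0,7],[[2.5,0,-0.1],0,7],[[3,0,-0.1],0,7],[[3,0,-0.1],0,7],[[3,0,-0.1],0,7]])

```text
time: 3.85
ee_pos: [0.5721, -0.1897, 0.0578]
tcp_rot: [60.2, 90.0, 159.7]
wrist_force: [0.6, 0.6, -0.5]
opening: 0.0701
```

```bash
cat > look.py <<'E'
import sys
from h import *
tag,u0,v0,u1,v1,k=sys.argv[1],*map(int,sys.argv[2:7])
n=sys.argv[7] if len(sys.argv)>7 else 'scene'
im,d=bot.camera(n); np.savez(tag+'.npz',im=im,d=d); crop(im,u0,v0,u1,v1,k,f'pics/{tag}.png')
o=bot.get_obs();print(round(o['time'],3),o['ee_pos'].round(4),o['wrist_force'].round(2),round(o['opening'],4))
E
python3 look.py a4 250 110 350 200 6
python3 -c "
from h import *
plan([.572,-.19,.057],9.5)"
```

```text
3.9 [ 0.5723 -0.1898  0.0582] [-0.11 -0.22 -0.57] 0.07
pos [ 0.5723 -0.1898  0.0582] rot [ 64.08  89.99 163.58] q [-18.3  11.8   1.8  80.   -0.  -27.8] t 3.9 open 0.07 F [-0.11 -0.22 -0.57]
shift cm [ 0.12  0.03 -0.01] turn 0.0 or -180.0
[[-0.    -0.986 -0.165]
 [ 0.    -0.165  0.986]
 [-1.     0.     0.   ]]
```

View pics/a4.png

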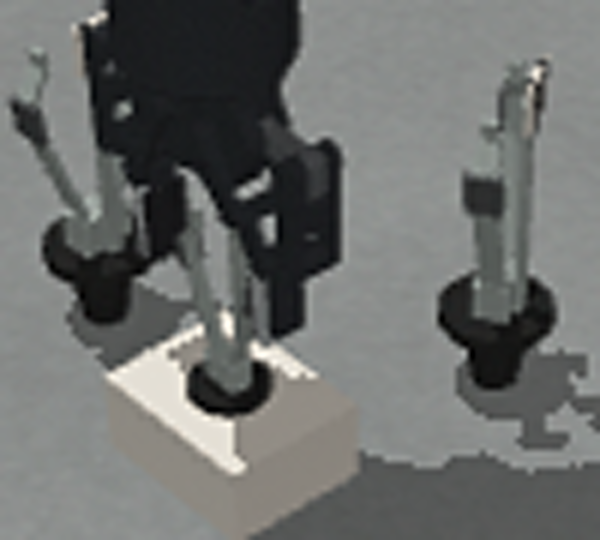

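Left fingertip is now at crop (287,335), which puts its real z at about 0.098, level with the pads. Lower 3 mm more and close.

Emit:
play_rows(rows=[[[0.3,0,0],0,6.5],[[0.3,0,0],0,6],[[0.3,0,0],0,5.5],[[0.3,0,0],0,5],[[0.3,0,0],0,4.6],[[0.3,0,0],0,4.2],[[0.3,0,0],0,3.8],[[0.3,0,0],0,3.4],[[0.3,0,0],0,3],[[0.3,0,0],0,2.6],[[0.3,0,0],0,2.5],[[0.3,0,0],0,2.5]], squeeze=30)

```text
time: 4.9
ee_pos: [0.5733, -0.1905, 0.0574]
tcp_rot: [-126.5, 89.8, -27.0]
wrist_force: [-1.5, -1.9, 12.3]
opening: 0.0274
```

```bash
python3 look.py a5 250 110 350 200 6
```

```text
4.95 [ 0.5733 -0.1905  0.0574] [-1.43 -1.7  12.86] 0.027
```

View pics/a5.png

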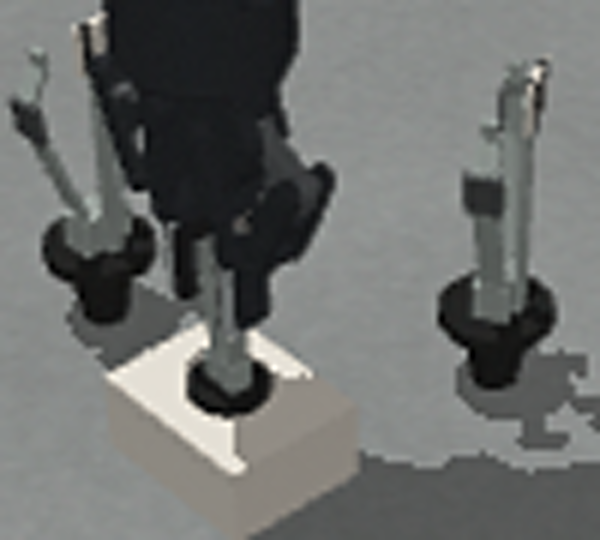

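Gripped at a reading of 27 mm (30 was expected), with a 12 N upward push, probably because the pads swing forward as they close. Raise 3 mm and read again.

Emit:
play_rows(rows=[[[-0.1,0,0],0,2.5],[[-0.2,0,0],0,2.5],[[-0.3,0,0],0,2.5],[[-0.3,0,0],0,2.5],[[-0.3,0,0],0,2.5]])

```text
time: 5.37
ee_pos: [0.5721, -0.1896, 0.0577]
tcp_rot: [55.0, 89.9, 154.5]
wrist_force: [-1.1, -1.3, -1.8]
opening: 0.0271
```

```bash
python3 look.py a6 265 125 325 185 10; python3 -c "
from h import *
np.set_printoptions(precision=3,suppress=True)
D=np.load('a6.npz');P=cloud('scene',D['d']);im=D['im']
for v in range(148,168,2): print(v,[(u,(P[v,u]*1000).round().astype(int).tolist(),int(im[v,u].mean())) for u in range(278,300,2) if P[v,u,2]>.07])
"
```

```text
5.417 [ 0.5721 -0.1896  0.0577] [-0.34 -0.11 -1.5 ] 0.0272
148 [(278, [588, -205, 126], 105), (280, [584, -202, 126], 20), (282, [579, -201, 125], 22), (284, [572, -203, 121], 21), (286, [582, -172, 144], 27), (288, [581, -162, 150], 27), (290, [562, -190, 125], 65), (292, [579, -146, 160], 26), (294, [577, -139, 164], 28), (296, [577, -130, 168], 26), (298, [570, -133, 164], 24)]
150 [(278, [588, -205, 120], 100), (280, [583, -205, 118], 21), (282, [578, -203, 117], 28), (284, [574, -199, 118], 97), (286, [582, -172, 139], 23), (288, [582, -162, 144], 29), (290, [576, -163, 142], 26), (292, [579, -146, 153], 27), (294, [577, -140, 157], 27), (296, [574, -136, 158], 25), (298, [562, -148, 146], 28)]
152 [(278, [588, -206, 113], 85), (280, [585, -201, 115], 20), (282, [578, -204, 111], 36), (284, [574, -200, 111], 94), (286, [583, -170, 134], 57), (288, [582, -161, 139], 27), (290, [576, -163, 135], 28), (292, [578, -149, 145], 27), (294, [577, -140, 151], 28), (296, [568, -148, 142], 28), (298, [563, -146, 141], 23)]
154 [(278, [587, -209, 104], 122), (280, [583, -205, 105], 19), (28
[... 478 characters left out ...]
586, -202, 96], 14), (282, [580, -202, 94], 16), (284, [578, -196, 97], 99), (286, [583, -174, 113], 63), (288, [580, -169, 115], 106), (290, [575, -166, 115], 23), (292, [571, -163, 115], 27), (294, [565, -165, 112], 35)]
160 [(284, [576, -200, 86], 92), (286, [571, -199, 85], 61), (288, [579, -170, 108], 105), (290, [575, -167, 108], 24), (292, [571, -164, 109], 28), (294, [566, -162, 108], 27)]
162 [(286, [571, -199, 79], 79), (288, [580, -168, 103], 105), (290, [577, -163, 105], 23), (292, [572, -163, 103], 27), (294, [565, -165, 99], 41)]
164 [(286, [572, -197, 74], 93), (288, [581, -168, 97], 107), (290, [577, -165, 98], 35), (292, [569, -169, 92], 67)]
166 [(290, [570, -179, 79], 86)]
```

View pics/a6.png

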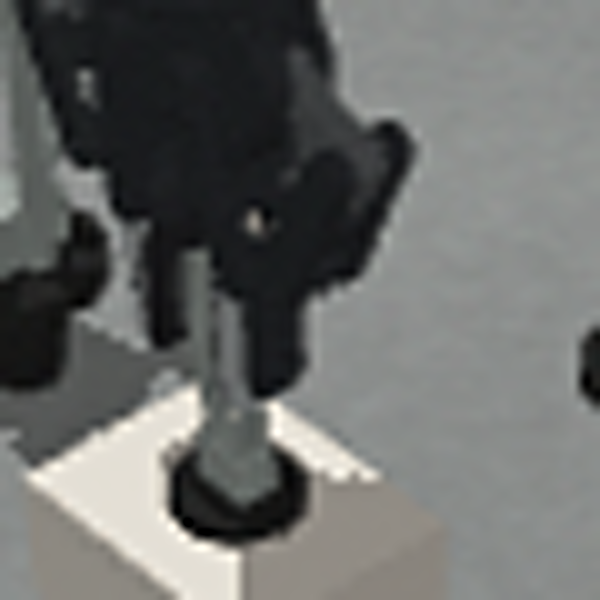

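The force is gone, and the fingers (visible ends at z≈0.093) overlap the pads. Lift a little and check.

Emit:
play_rows(rows=[[[-0.5,0,0],0,2.5],[[-1.2,0,0],0,2.5],[[-2,0,0],0,2.5],[[-3,0,0],0,2.5],[[-4,0,0],0,2.5],[[-5,0,0],0,2.5],[[-6,0,0],0,2.5],[[-6,0,0],0,2.5]])

```text
time: 6.08
ee_pos: [0.5734, -0.1902, 0.1212]
tcp_rot: [-117.8, 89.8, -18.3]
wrist_force: [0.2, 0.9, -0.3]
opening: 0.0273
```

```bash
python3 look.py a7 255 100 335 190 6
```

```text
6.133 [ 0.5731 -0.19    0.1198] [-0.57 -0.55 -1.32] 0.0271
```

View pics/a7.png

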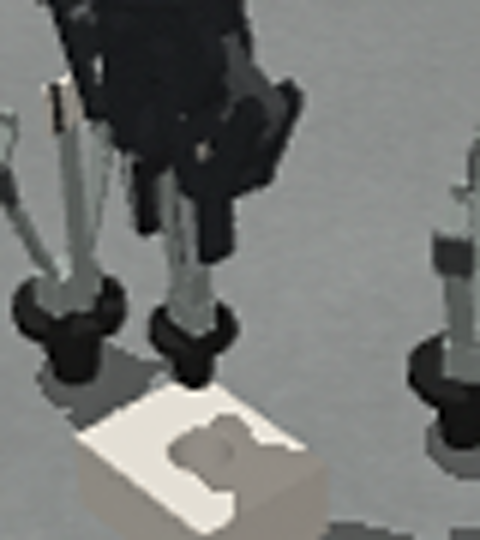

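Holder is lifted and hangs upright, plug foot clear of the stand at crop ≈(195,383). Raise further and carry it to the flask, turning it so the gauge faces the scene camera.

```bash
python3 -c "
from h import *
plan([.5487,.1797,.185],45)"
```

```text
pos [ 0.5731 -0.19    0.1198] rot [-118.14   89.86  -18.63] q [-18.3  11.3   8.1  86.6  -0.  -27.9] t 6.133 open 0.0271 F [-0.57 -0.55 -1.32]
shift cm [-6.55 -3.72 36.86] turn -35.5 or 144.5
[[ 0.002 -0.986 -0.165]
 [-0.001 -0.165  0.986]
 [-1.    -0.002 -0.001]]
```

Emit:
play_rows(rows=[[[-1,0,0],0,2.5],[[-2.5,0,0],0,2.5],[[-4.5,0,0],0,2.5],[[-6,0,1],0,2.5],[[-6.5,-0.3,3],-3,2.5],[[-6.5,-0.6,6],-6,2.5],[[-6.5,-0.9,9],-9,2.5],[[-6.5,-1.2,12],-12,2.5],[[-6.5,-1.5,15],-15,2.5],[[-6.5,-1.8,18],-18,2.5],[[-6.5,-2.1,21],-21,2.5],[[-6.5,-2.4,24],-24,2.5]])

```text
time: 7.13
ee_pos: [0.5558, 0.0523, 0.1833]
tcp_rot: [62.7, 90.0, -173.6]
wrist_force: [0.2, -0.1, -1.3]
opening: 0.0271
```

```bash
python3 -c "
from h import *
plan([.5487,.1797,.185],45)"
```

```text
pos [0.5558 0.0523 0.1833] rot [  62.74   89.97 -173.62] q [  5.4   5.8   8.9  93.1  -0.  -28.3] t 7.133 open 0.0271 F [ 0.17 -0.05 -1.32]
shift cm [-0.17 -6.47 11.01] turn -11.35 or 168.65
[[-0.    -0.832 -0.554]
 [-0.    -0.554  0.832]
 [-1.     0.     0.   ]]
```

Emit:
play_rows(rows=[[[-0.1,-1.5,2.5],-3,2.5],[[-0.1,-3,5],-6,2.5],[[-0.1,-4.5,7.5],-9,2.5],[[-0.1,-5.8,9.8],-11,2.5],[[-0.1,-6.3,10.8],-11.4,2.5],[[-0.1,-6.5,11],-11.4,2.5],[[-0.1,-6.5,11],-11.4,2.5],[[-0.1,-6.5,11],-11.4,2.5]])

```text
time: 7.8
ee_pos: [0.55, 0.1775, 0.1842]
tcp_rot: [109.0, 90.0, -116.1]
wrist_force: [-0.4, -0.6, -1.3]
opening: 0.027
```

```bash
python3 look.py b1 340 160 440 300 4;python3 look.py b1t 200 190 280 250 10 top; python3 -c "
from h import *
plan([.5487,.1797,.185],45)"
```

```text
7.85 [0.55   0.1773 0.1842] [-0.02  0.06 -1.13] 0.0271
7.9 [0.5501 0.1772 0.1843] [-0.11 -1.07 -1.08] 0.0269
pos [0.5501 0.1772 0.1843] rot [137.15  89.99 -88.05] q [ 17.9   8.5  12.   93.4  -0.  -26.9] t 7.9 open 0.0269 F [-0.11 -1.07 -1.08]
shift cm [-0.07 -0.08  0.27] turn -0.2 or 179.8
[[ 0.    -0.71  -0.705]
 [-0.    -0.705  0.71 ]
 [-1.     0.    -0.   ]]
```

View pics/b1.png

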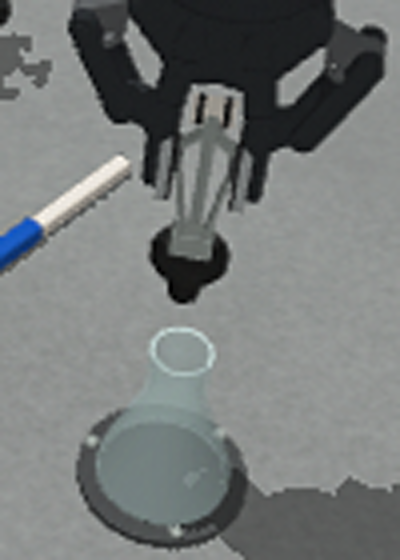

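View pics/b1t.png

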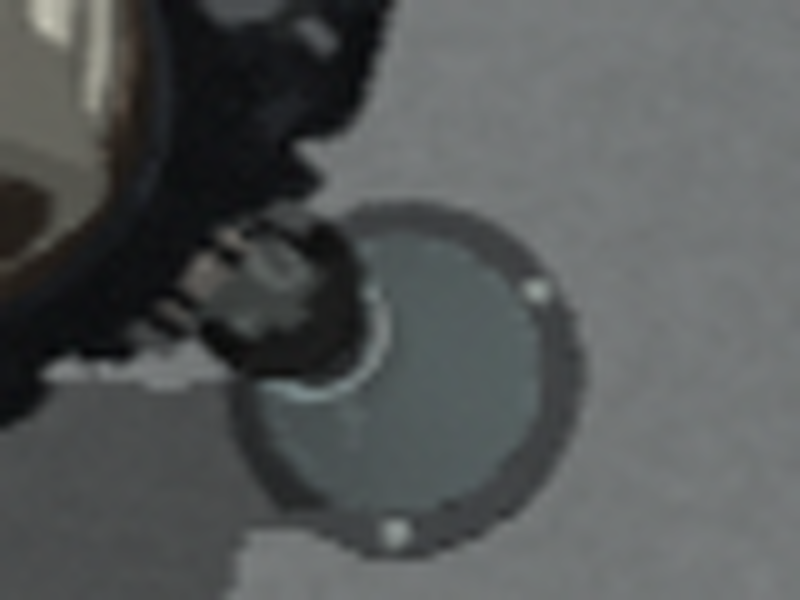

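Picture b1 shows the holder hanging upright over the flask. The gauge with its two dark marks is in plain view at crop (200–230,108), and the collar is at crop (189,255), above the rim at (182,352). Triangulate the collar.

```bash
cat > tri.py <<'E'
from h import *
np.set_printoptions(precision=4,suppress=True)
def tri(a,b):
    (o1,d1),(o2,d2)=ray('scene',*a),ray('top',*b)
    A=np.c_[d1,-d2];s=np.linalg.lstsq(A,o2-o1,rcond=None)[0];p,q=o1+s[0]*d1,o2+s[1]*d2
    return (p+q)/2,np.linalg.norm(p-q)
E
python3 - <<'E'
from tri import *
p,e=tri((386.8,223.3),(227.9,219.1));print("collar",p,e)
S=np.load('b1.npz');P=cloud('scene',S['d']);im=S['im'].astype(int)
v,u=np.mgrid[:400,:640]
m=(im.max(2)<45)&(v>214)&(v<240)&(u>374)&(u<402)
q=P[m];q=q[q[:,2]>.12];print(len(q),"zrange",np.nanpercentile(q[:,2],[1,50,99]))
rows=[(r,u[r][m[r]].min(),u[r][m[r]].max()) for r in range(214,240) if m[r].any()];print(rows)
# steel block pixels / gauge
for (uu,vv) in((386,215),(387,219),(388,221),(386,226),(386,229),(385,233)):print(uu,vv,P[vv,uu],im[vv,uu].mean())
T=np.load('b1t.npz');PT=cloud('top',T['d']);it=T['im'].astype(int)
m=(it.max(2)<45)&(v>205)&(v<232)&(u>216)&(u<242)&(PT[...,2]>.12)&(PT[...,2]<.2)
q=PT[m];print("top collar pts",len(q),q.mean(0),q.min(0),q.max(0))
for r in range(212,231):
    if m[r].any(): print(r,u[r][m[r]].min(),u[r][m[r]].max(),end='; ')
E
```

```text
collar [0.5485 0.1731 0.1702] 0.0010020342198584034
170 zrange [0.1463 0.1745 0.1773]
[(217, np.int64(381), np.int64(381)), (218, np.int64(380), np.int64(381)), (219, np.int64(379), np.int64(394)), (220, np.int64(378), np.int64(394)), (221, np.int64(378), np.int64(395)), (222, np.int64(378), np.int64(396)), (223, np.int64(378), np.int64(396)), (224, np.int64(378), np.int64(396)), (225, np.int64(378), np.int64(396)), (226, np.int64(379), np.int64(395)), (227, np.int64(379), np.int64(395)), (228, np.int64(380), np.int64(395)), (229, np.int64(382), np.int64(394)), (230, np.int64(382), np.int64(392)), (231, np.int64(382), np.int64(389)), (232, np.int64(382), np.int64(389)), (233, np.int64(382), np.int64(388)), (234, np.int64(383), np.int64(388)), (235, np.int64(384), np.int64(386))]
386 215 [0.5486 0.1682 0.1885] 111.33333333333333
387 219 [0.5542 0.1782 0.1894] 124.66666666666667
388 221 [0.552  0.1794 0.1839] 108.0
386 226 [0.5566 0.181  0.1742] 23.333333333333332
386 229 [0.5636 0.1893 0.1774] 25.0
385 233 [0.5546 0.1794 0.152 ] 23.666666666666668
top collar pts 110 [0.5439 0.1682 0.1727] [0.5315 0.1567 0.1676] [0.5641 0.1887 0.1777]
212 232 232; 213 224 233; 214 229 234; 215 230 234; 216 231 235; 217 232 235; 218 232 235; 219 231 235; 220 230 235; 221 231 235; 222 220 235; 223 220 235; 224 221 234; 225 222 233; 226 223 232; 227 224 230;
```

```bash
python3 - <<'E'
from tri import *
print("top collar",onplane('top',226.6,218.6,.174))
# scene: which points (x,y) at z=.171 give u=387 -> offset from TCP
for p in ([.549,.1745],[.5485,.173],[.5501,.1772],[.5487,.1797]):
    print(p,"collar px",proj('scene',[[*p,.174],[*p,.168],[*p,.144]]).round(1).tolist(),"top",proj('top',[[*p,.174]]).round(1).tolist())
S=np.load('scene0.npz')['im'].astype(int);T=np.load('top0.npz')['im'].astype(int)
def edge(im,u0,v0,u1,v1):
    g=im[v0:v1,u0:u1].mean(2);return g.round().astype(int)
print(edge(S,374,238,398,256));print(edge(T,222,212,242,233))
E
```

```text
top collar [0.5495 0.1747 0.174 ]
[0.549, 0.1745] collar px [[387.0, 222.5], [386.7, 224.6], [385.3, 233.1]] top [[226.7, 218.8]]
[0.5485, 0.173] collar px [[386.7, 221.9], [386.4, 224.0], [385.0, 232.5]] top [[227.4, 219.1]]
[0.5501, 0.1772] collar px [[387.5, 223.5], [387.1, 225.7], [385.7, 234.2]] top [[225.4, 218.3]]
[0.5487, 0.1797] collar px [[388.9, 224.1], [388.5, 226.2], [387.1, 234.7]] top [[224.2, 218.9]]
[[135 134 135 131 132 134 136 133 132 134 136 132 131 132 136 133 133 133
  132 131 130 131 131 131]
 [136 134 139 138 136 136 134 132 133 135 135 132 132 134 136 136 134 137
  135 132 137 139 138 134]
 [140 137 135 133 135 132 133 133 129 131 134 130 130 133 133 135 134 134
  131 132 133 136 135 131]
 [139 139 137 139 134 133 133 132 131 141 142 144 142 128 132 134 134 134
  131 131 132 131 132 134]
 [134 134 132 132 130 133 160 166 194 185 177 188 190 189 171 143 133 132
  133 132 129 129 131 133]
 [135 135 134 127 130 163 190 160 136 140 140 141 142 142 167 191 171 132
  134 133 129 131 130 129]
 [132 131 130 132 161 175 133 136 137 137 137 138 136 136 135 139 177 170

[... 2224 characters left out ...]
 114  81
   85  88]
 [105  66  82 113 113  86  73  56  41  41  40  42  40  42  88 122  90  80
   85  90]
 [102  65  80 120 131  85  77  61  41  40  43  42  40  57 105 118  79  82
   86  90]
 [ 93  68  67  88 123 123  91  65  56  65  64  58  59 104 118  75  80  83
   87  90]
 [ 94  66  67  69  94 124 133 110  88  79  88 115 133 109  75  76  81  84
   88  88]
 [ 96  67  61  55  72  87 110 134 140 139 134 115  96  85  77  81  84  87
   88  89]
 [106  66  59  49  66  80  84  93  95  93  91  88  86  85  80  82  86  86
   86  88]
 [104  67  58  49  66  77  77  81  89  89  88  89  90  92  90  84  86  86
   87  88]
 [104  69  58  43  57  79  82  81  88  89  89  91  91  89  84  84  86  86
   87  88]]
```

Collar centre (0.549, 0.1746), rim centre (0.5487, 0.1796): 5 mm in +y to make up. The plug foot falls where an upright one should. Shift and come down 3 cm.

Emit:
play_rows(rows=[[[0,-0.15,0.2],0,2.5],[[0.3,-0.3,0.4],0,2.5],[[0.8,-0.3,0.4],0,2.5],[[1.3,-0.3,0.4],0,2.5],[[1.8,-0.3,0.4],0,2.5],[[2.3,-0.3,0.4],0,2.5],[[2.8,-0.3,0.4],0,2.5],[[3,-0.3,0.4],0,2.5],[[3,-0.3,0.4],0,2.5],[[3,-0.3,0.4],0,2.5]])

```text
time: 8.73
ee_pos: [0.5491, 0.1834, 0.1541]
tcp_rot: [59.9, 90.0, -165.2]
wrist_force: [0.3, 0.5, -1.2]
opening: 0.0274
```

```bash
python3 look.py b2 355 205 415 265 10;python3 look.py b2t 205 195 265 245 12 top
```

```text
8.783 [0.5492 0.1834 0.1544] [-0.37  0.29 -0.46] 0.0266
8.833 [0.5493 0.1835 0.1545] [ 0.77 -0.47 -0.55] 0.0271
```

View pics/b2.png

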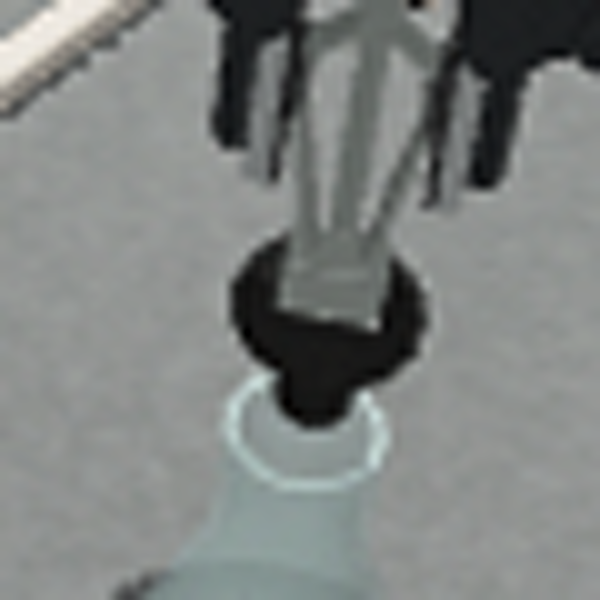

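View pics/b2t.png

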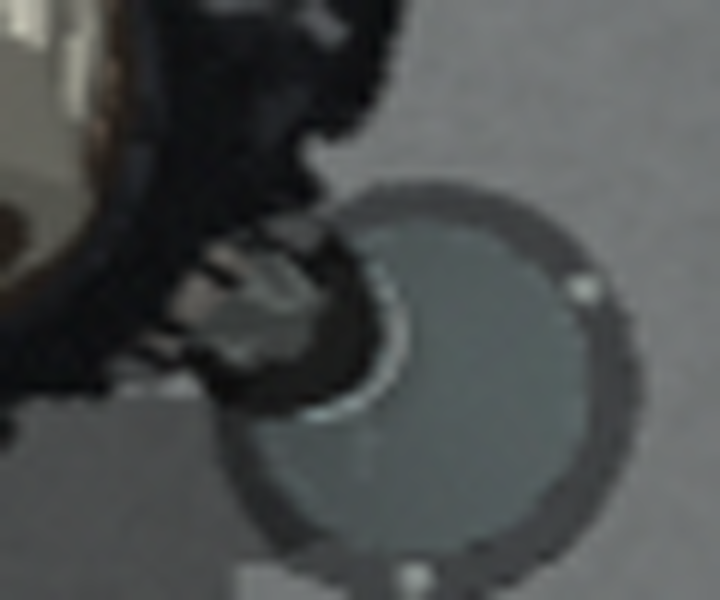

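```bash
python3 - <<'E'
from tri import *
print("top collar",onplane('top',227.6,220.5,.144))
print("rim",onplane('top',231.5,222.6,.105),onplane('scene',385.4,247.6,.105))
for p in ([.549,.1796],[.5485,.1796],[.549,.182]):print(p,proj('scene',[[*p,.144],[*p,.141],[*p,.114],[*p,.105]]).round(1).tolist())
S=np.load('b2.npz')['im'].astype(int);v,u=np.mgrid[:400,:640]
m=(S.max(2)<50)&(v>228)&(v<250)&(u>370)&(u<405)
for r in range(228,250):
    if m[r].any():print(r,u[r][m[r]].min(),u[r][m[r]].max(),end='; ')
T=np.load('b2t.npz')['im'].astype(int);m=(T.max(2)<50)&(v>212)&(v<234)&(u>216)&(u<242)
print()
for r in range(212,234):
    if m[r].any():print(r,u[r][m[r]].min(),u[r][m[r]].max(),end='; ')
E
```

```text
top collar [0.5491 0.1795 0.144 ]
rim [0.5491 0.1796 0.105 ] [0.5475 0.18   0.105 ]
[0.549, 0.1796] [[386.9, 234.7], [386.7, 235.8], [385.2, 244.8], [384.7, 247.8]]
[0.5485, 0.1796] [[387.1, 234.6], [386.9, 235.7], [385.4, 244.7], [384.9, 247.7]]
[0.549, 0.182] [[387.7, 235.5], [387.5, 236.6], [385.9, 245.6], [385.4, 248.6]]
229 382 382; 230 381 382; 231 380 394; 232 379 395; 233 378 395; 234 378 396; 235 378 396; 236 378 396; 237 379 396; 238 379 396; 239 380 395; 240 380 395; 241 382 394; 242 383 393; 243 383 390; 244 383 389; 245 383 389; 246 384 388; 247 385 386; 
213 217 226; 214 217 232; 215 217 233; 216 217 234; 217 217 234; 218 217 234; 219 217 235; 220 217 235; 221 217 235; 222 217 236; 223 220 236; 224 217 235; 225 217 235; 226 222 234; 227 222 233; 228 223 231; 229 223 228; 230 223 225; 231 223 225; 232 224 225; 233 224 225;
```

Top view: collar (0.5491, 0.1795), rim (0.5491, 0.1796). In the scene view the foot is centred over the mouth, at (386,246). Aligned, so lower it in.

Emit:
play_rows(rows=[[[0.3,0,0],0,2.5],[[0.6,0,0],0,2.5],[[0.9,0,0],0,2.5],[[1.2,0,0],0,2.5],[[1.5,0,0],0,2.5],[[1.8,0,0],0,2.5],[[2.1,0,0],0,2.5],[[2.3,0,0],0,2.5],[[2.5,0,0],0,2.5],[[2.7,0,0],0,2.5],[[2.7,0,0],0,2.5]])

```text
time: 9.75
ee_pos: [0.549, 0.1834, 0.1268]
tcp_rot: [61.1, 90.0, -164.0]
wrist_force: [0.1, -0.0, -0.9]
opening: 0.027
```

Emit:
play_rows(rows=[[[0.1,0,0],0,2.5],[[0.2,0,0],0,2.5],[[0.3,0,0],0,2.5],[[0.3,0,0],0,2.5]])

```text
time: 10.08
ee_pos: [0.5491, 0.1834, 0.124]
tcp_rot: [66.2, 90.0, -158.9]
wrist_force: [-0.2, 0.6, -1.8]
opening: 0.0273
```

```bash
python3 look.py b3 355 205 415 265 10
```

```text
10.133 [0.5492 0.1834 0.1241] [-0.75 -0.2  -2.36] 0.0271
```

View pics/b3.png

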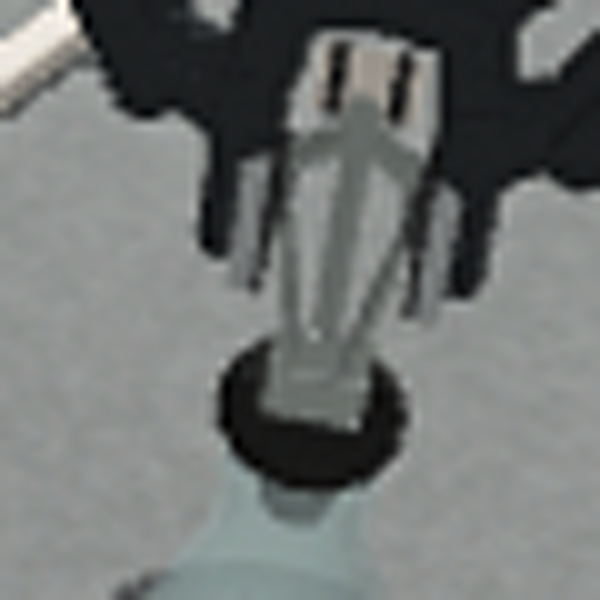

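Plug foot is seen inside the neck through the glass, at crop (300,505), and there is no contact force. Continue until the collar bears on the rim.

Emit:
play_rows(rows=[[[0.1,0,0],0,2.5],[[0.2,0,0],0,2.5],[[0.2,0,0],0,2.5],[[0.2,0,0],0,2.5]])

```text
time: 10.47
ee_pos: [0.5493, 0.1834, 0.1226]
tcp_rot: [-120.8, 90.0, 14.1]
wrist_force: [-0.7, -0.1, 1.9]
opening: 0.027
```

Emit:
play_rows(rows=[[[0.1,0,0],0,2.5],[[0.1,0,0],0,2.5],[[0.1,0,0],0,2.5]])

```text
time: 10.72
ee_pos: [0.5495, 0.1835, 0.1225]
tcp_rot: [-118.2, 89.9, 16.7]
wrist_force: [-2.2, -1.1, 8.2]
opening: 0.027
```

Collar seated (8 N up at TCP z 0.1225). Ease 1 mm and open.

Emit:
play_rows(rows=[[[-0.1,0,0],0,2.7],[[-0.1,0,0],0,3],[[-0.1,0,0],0,3.4],[[-0.1,0,0],0,3.8],[[-0.1,0,0],0,4.2],[[-0.1,0,0],0,4.6],[[-0.1,0,0],0,5],[[-0.1,0,0],0,5.6],[[-0.1,0,0],0,6.4],[[-0.1,0,0],0,7],[[-0.1,0,0],0,7],[[-0.1,0,0],0,7]])

```text
time: 11.72
ee_pos: [0.5492, 0.1834, 0.1223]
tcp_rot: [-106.8, 90.0, 28.1]
wrist_force: [0.3, -0.3, 0.5]
opening: 0.07
```

```bash
python3 look.py b4 345 195 425 265 10;python3 look.py b4t 205 195 265 245 12 top
```

```text
11.767 [0.5492 0.1834 0.1222] [-0.29 -0.05  0.11] 0.0697
11.817 [0.5492 0.1834 0.1222] [ 0.33  0.12 -0.39] 0.0701
```

View pics/b4.png

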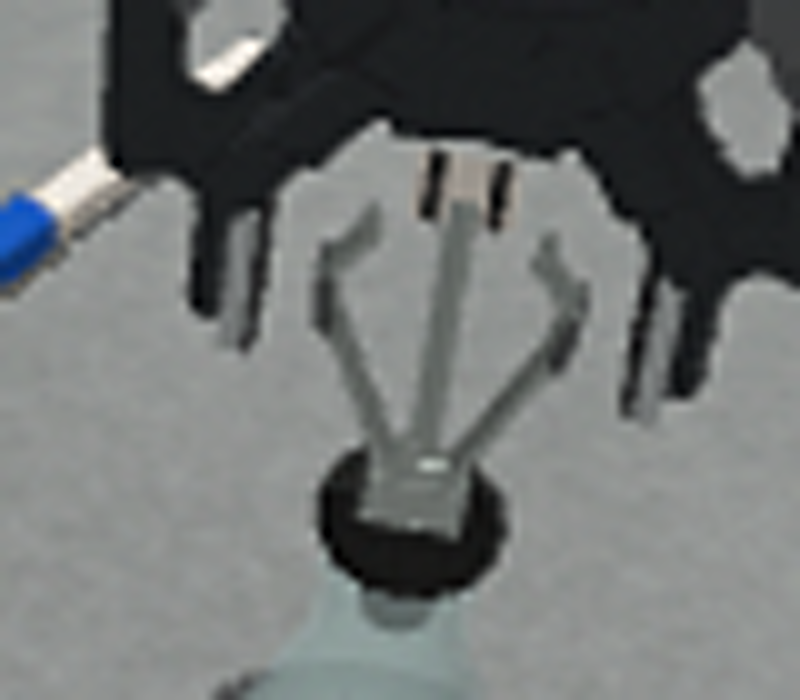

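View pics/b4t.png

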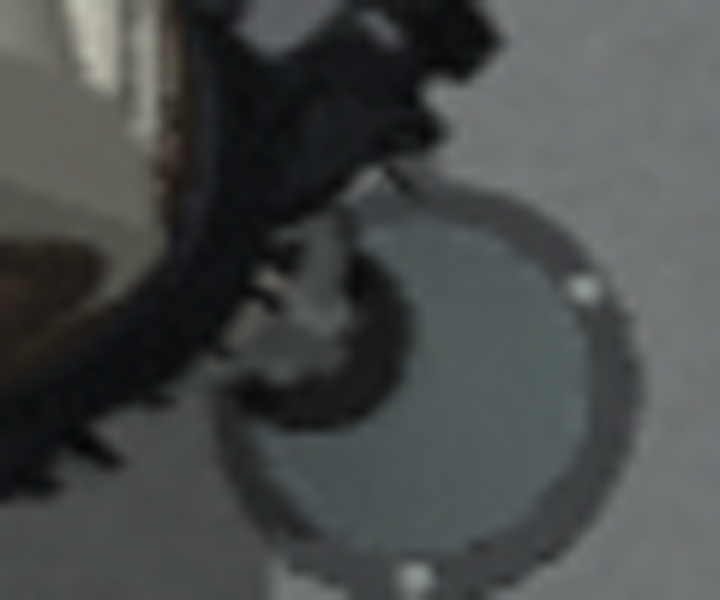

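Released: the legs are fully sprung open, the collar sits on the rim, and the fingers clear both pads evenly (about 55 crop px each side). Now squeeze toward the marked gap.

Emit:
play_rows(rows=[[[0,0,0],0,6.4],[[0,0,0],0,5.8],[[0,0,0],0,5.2],[[0,0,0],0,4.8],[[0,0,0],0,4.5],[[0,0,0],0,4.2],[[0,0,0],0,4],[[0,0,0],0,3.8],[[0,0,0],0,3.8],[[0,0,0],0,3.8]], squeeze=20)

```text
time: 12.65
ee_pos: [0.5495, 0.1835, 0.1231]
tcp_rot: [-118.1, 89.9, 16.8]
wrist_force: [-0.2, -0.6, 6.1]
opening: 0.0381
```

```bash
python3 look.py b5 345 195 425 265 10
```

```text
12.7 [0.5495 0.1835 0.1231] [0.   0.5  6.48] 0.0382
```

View pics/b5.png

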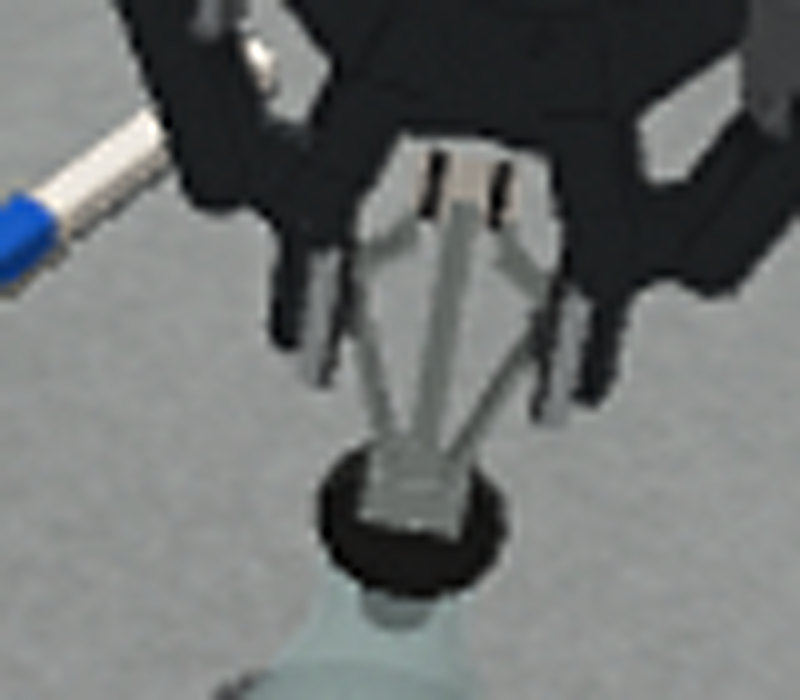

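Tips are at crop (415,235) and (497,250), about 83 px apart against 69 px between the marks (12 mm), so the gap is about 14.4 mm at a reading of 38.1. Close to 36.

Emit:
play_rows(rows=[[[0,0,0],0,3.7],[[0,0,0],0,3.6],[[0,0,0],0,3.6],[[0,0,0],0,3.6],[[0,0,0],0,3.6]])

```text
time: 13.12
ee_pos: [0.5496, 0.1835, 0.1233]
tcp_rot: [-116.9, 89.9, 18.0]
wrist_force: [0.6, -0.6, 6.7]
opening: 0.0361
```

```bash
python3 look.py b6 375 205 405 227 26
python3 - <<'E'
import numpy as np
for t in('b5','b6'):
    im=np.load(t+'.npz')['im'];print(t);print(im[208:225,380:402].mean(2).astype(int))
E
```

```text
13.167 [0.5496 0.1835 0.1233] [ 0.1  -0.64  7.02] 0.0362
b5
[[ 31  31  30  29  40  91  55  56  56  55  55  54  50  19  23  26  28  29
   29  30  30  31]
 [ 31  30  30  32  79 162 156 154 127 161 157 155 154 154 119  53  21  24
   25  28  29  31]
 [ 30  30  26  47 127 155 154 144  45  72 154 155 154 157 159 157 125 121
   87  55  27  30]
 [ 31  30  31  76 159 153 153 145   9  64 152 147 147 145 109  45 123 155
  150 115  25  29]
 [ 30  26  49 132 157 154 149 111  20  92 151 148 147 145  74  32 121 153
  155 150  23  30]
 [ 25  26  76 160 158 156 148 110  34 122 150 147 148 145  39  48 154 150
  155 149  20  28]
 [ 32  75 154 155 156 156 146  76  34 124 152 149 150 147  10  66 154 149
  148 143  50  28]
 [ 48 128 158 153 154 144 134  40  44 139 102 115 122 148   7  65 152 149
  145 145  82  25]
 [ 57 159 153 151 149 124  96  26  60 138  99 103 106 113  32 123 153 152
  148 144  81  23]
 [ 76 159 153 151 119  98 109 156 118 127  99 105 116 109  22  96 119 150
  146 149 149  54]
 [ 76 159 123 120  87  97 104 155 144 112 100 105 122 150 110  95 118 152
  148 148 148  49]
 [ 43  98  86  85
[... 1426 characters left out ...]
9 104 116 109  42 119 139 149
  146 151 151  23]
 [ 46 131 157 120  88  91 104 131 145 113 101 104 122 150 109 107 155 150
  148 146 116  24]
 [ 25  66  93  87  85  91 104 140 146 110  99 108 143 151 111 104 132 155
  153 150 116  24]
 [ 34  88  87  87  95 104 127 140 145  99 102 107 139 145  99  98 101 131
  153 147  82  25]
 [ 32  85  97 105 128 147 147 146 134  99 102 108 146 147 107  99  96 101
  134 152  49  25]
 [ 46  96 115 148 146 149 149 150 135  99 101 108 147 147 144 111  99  97
   99  77  26  26]
 [ 49  78 140 148 146 149 151 147 122  98 103 118 147 142 144 143 100 100
   97  58  23  47]
 [ 50  73 140 153 149 145 146 145 110 100 105 131 152 148 146 149 136 104
  100  48  43 120]]
```

View pics/b6.png

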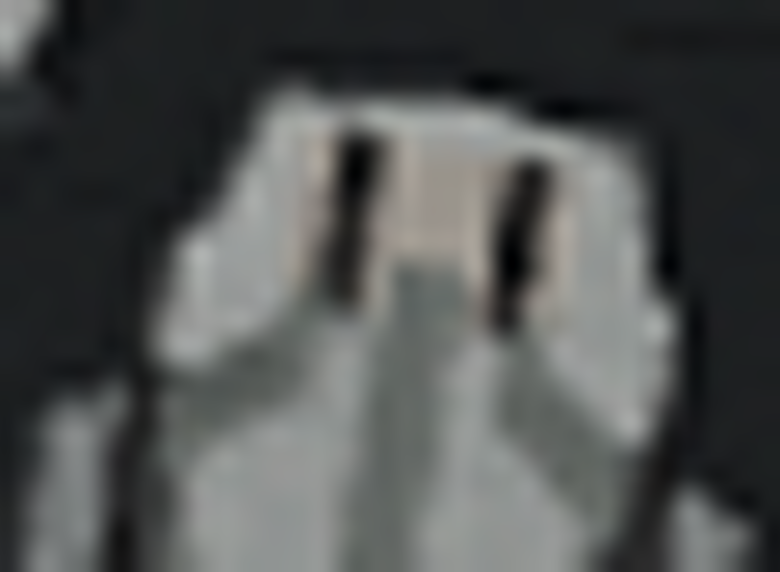

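Both tips now stand just under and in front of the marks: left inner edge at about (387.1,217), right at about (393.6,218), which is 6.55 px against 6.5 px for 12 mm between the marks. Hold, then do the final checks.

Emit:
play_rows(rows=[[[0,0,0],0,3.6],[[0,0,0],0,3.6],[[0,0,0],0,3.6],[[0,0,0],0,3.6],[[0,0,0],0,3.6],[[0,0,0],0,3.6],[[0,0,0],0,3.6],[[0,0,0],0,3.6],[[0,0,0],0,3.6],[[0,0,0],0,3.6]])

```text
time: 14.0
ee_pos: [0.5496, 0.1836, 0.1233]
tcp_rot: [-117.4, 89.9, 17.5]
wrist_force: [-1.1, 0.2, 7.3]
opening: 0.0362
```

```bash
python3 look.py b7 320 160 460 300 4
python3 - <<'E'
import numpy as np
a=np.load('b6.npz')['im'].astype(int);b=np.load('b7.npz')['im'].astype(int);print(b[215:221,384:398].mean(2).astype(int));print(np.abs(a-b)[208:260,380:402].mean())
s=np.load('scene0.npz')['im'].astype(int)
for n,(u0,v0,u1,v1) in dict(foil=(215,150,250,200),reagent=(310,305,355,360),rack=(258,235,296,290),pen=(330,195,376,230)).items(): print(n,np.abs(s-b)[v0:v1,u0:u1].mean().round(2))
E
```

```text
14.05 [0.5496 0.1835 0.1233] [-0.9  -0.2   6.12] 0.0362
[[155 155 134  62  43 138 102 114 121 148   8  65 153 148]
 [150 152 108  71  59 139  99 103 106 112  32 121 152 151]
 [151 118 102 115 119 128  99 105 116 109  43 119 139 148]
 [ 88  90 104 130 144 113 100 104 122 150 108 106 154 149]
 [ 84  91 104 140 146 111 101 107 143 151 112 104 132 155]
 [ 94 104 127 140 145 100 102 107 139 145  99  99 100 131]]
0.483974358974359
foil 12.26
reagent 10.28
rack 10.41
pen 31.02
```

View pics/b7.png

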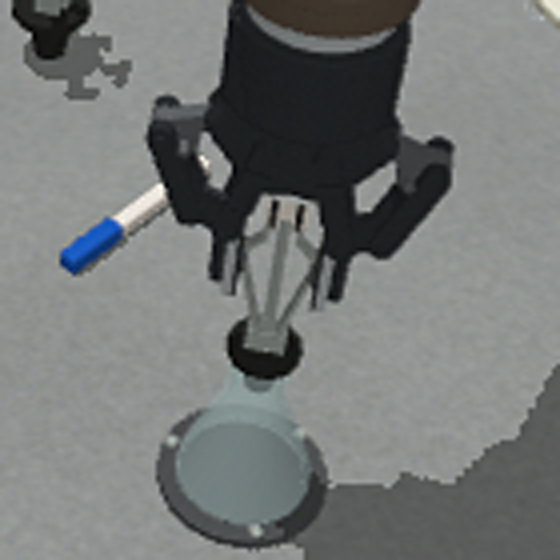

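The grip is steady. The bystander difference of 10–12 grey levels needs explaining, so check for brightness or movement.

```bash
python3 - <<'E'
import numpy as np,cv2
b=np.load('b7.npz')['im'];s=np.load('scene0.npz')['im']
print("bg diff",np.abs(s.astype(int)-b)[250:330,120:200].mean(), s[300:330,450:500].mean(),b[300:330,450:500].mean(), s[60:90,250:280].mean(),b[60:90,250:280].mean())
for n,(u0,v0,u1,v1) in dict(foil=(215,150,250,200),reagent=(310,305,355,360),rack=(258,235,296,290),pencap=(330,205,356,230),stand=(264,160,312,200)).items():
    t=s[v0+3:v1-3,u0+3:u1-3];r=cv2.matchTemplate(b[v0-6:v1+6,u0-6:u1+6],t,cv2.TM_CCOEFF_NORMED);_,m,_,l=cv2.minMaxLoc(r);print(n,round(m,3),l[0]-9,l[1]-9)
E
```

```text
bg diff 12.159010416666666 135.41088888888888 106.05533333333334 188.87037037037038 200.9362962962963
foil 0.999 0 0
reagent 0.999 0 0
rack 1.0 0 0
pencap 1.0 0 0
stand 0.64 0 0
```

The difference is only exposure: the bystanders are at exactly the same pixels. Hand in.

```bash
python3 -c "
from workcell import bot
print(bot.job_done())"
```

```text
the job is handed in; nothing more can be done
None
```

The job is handed in at about 14 s of the 51 s. The stopper is upright in the open flask with its collar on the rim. The gripper is holding the tweezers at about a 12 mm gap. I lifted it from the stand, seated it and opened the fingers so the tweezers sprang right open. I then squeezed to a finger opening of 36 mm.

**Last checks**
- **Gap:** the tips are 6.55 px apart against 6.5 px for the 12 mm between the marks, so 12.0 ± 0.4 mm, centred on the gauge. The opening stayed at 36.2 mm and the picture did not change over the last second.
- **Seating:** the collar met the rim at 8 N. It now rests with a steady 6–7 N downward push from the gripper.
- **Bystanders:** the foil-capped flask, bottle, tube rack and pen are at exactly their starting pixels in the scene view.

**Disagreements**
- **Finger height:** the fingers look about 30 mm higher in the pictures than the reported tool position. I went by the pictures when setting the grasp height.
- **Opening at the stops:** the gripper read 27 mm with the legs fully squeezed, where 30 mm was expected. Near the marked gap the readings and pictures agreed to about 0.5 mm.

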